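Grease the milling slide: snap the push gun onto the angled nipple and hold the stroke

TASK

Grease the carriage of the linear slide on the repair bench: lift the push-type grease gun out of its blue stand, press its coupler squarely onto the tilted brass grease nipple until the jaws snap over the nipple's head, then keep pushing the gun body down along the nipple's axis against the nozzle spring, through at least three quarters of the stroke. Finish while still holding the gun there, square on the nipple and pressed in. Leave the jar, the tape roll and the board tray where they are.

Things in the scene. Friction and masses are not known exactly. Their poses are not given: they have to be found in the camera images.
- grease_gun: Push-type grease gun, 157 mm long, 0.4 kg, upright in the stand. Origin on its axis at the underside of its black collar, z up along the axis. Above: collar 38 mm wide to z = 12 mm, round red grip 26 mm wide to the flat top at z = 75 mm (grip here, fingertips above the collar). Below: steel pump head 22 mm wide to z = -30 mm, then the sliding nozzle with coupler (16 mm wide) to z = -82 mm.
- coupler_mouth (a point): Centre of the coupler's mouth, the nozzle's lower end; z along the gun towards the grip. A funnel 14 mm wide at the rim, 10 mm inside, so 3 mm off-centre still enters. Four sprung jaws touch the nipple's head when its tip is 4 mm inside, are widest at 8 mm and snap shut behind the head as the tip meets the inner stop, 12 mm inside. Snapping on takes 4 to 8 N.
- nozzle (a joint): How far the nozzle is pushed up into the gun, m: 0 = out, 0.015 = end of stroke. Its spring needs 9 N to start moving, about 14 N at 12 mm and 15 N at the end. In the stand the gun hangs by its collar and the nozzle is out.
- nipple (a point): Brass grease nipple on the steel block on the flank of the slide's carriage. Origin at the tip of its round head, 83 mm above the bench, z outward along its axis, leaning 30 degrees from upright, away from the carriage and roughly towards the robot. Head 8 mm wide, neck 5 mm wide down to z = -13.5 mm, then a 12 mm hexagon and a 15 mm boss. The carriage does not slide under the push.
- gun_stand: Blue sheet-steel stand fixed to the bench, base 90 x 80 mm, origin at the centre of its underside. The gun hangs by its collar in a 26 mm hole above the origin in the top plate (80 x 70 mm, upper face at z = 108 mm): lift it straight up by 85 mm or more to clear the plate. An upright sheet closes the -x side.
- green_jar: Bystander: green plastic jar with lid, 71 mm in diameter, 78 mm tall, origin at the centre of its underside.
- tape_roll: Bystander: amber tape roll lying flat, 90 mm in diameter, 24 mm tall, origin at the centre of its underside.
- board_tray: Bystander: white plastic tray with three phone boards, 100 x 140 x 20 mm, origin at the centre of its underside.
- slide_unit: Linear slide, fixed on the bench: aluminium base 90 x 262 mm, long side along its y, black motor at its +y end, origin at the centre of its underside. Its carriage (86 x 84 mm, 72 mm high with its board holder) may stand anywhere along the rails; the nipple's block is at the middle of the carriage's -x flank, and the nipple leans to -x of the slide, its tip 71 mm from the slide's centre line.

How it is judged:
By the outcome, as a careful person would: the job done as asked, in the order asked, and still so for the second after the job is handed in, while the arm keeps its last pose, push and grip.
It also fails if it takes over 43 s, if anything falls off the work surface, if the arm or the gripper's body presses on something with over 40 N, if the wrist force passes 120 N, or if a joint passes its speed limit or range.

ROBOT

A 6-joint arm with a two-finger parallel gripper is mounted at the origin on the work surface. World frame = base frame: x ahead of the robot, y to its left, z up, the work surface at z = 0. Lengths are in m, angles in degrees, forces in N, time in s.
With the tool pointing down it reaches from about 0.25 to 0.725 m from the base axis. Payload 9.7 kg.
Tool frame: the origin (TCP) lies between the finger pads; the fingertips stand 17 mm ahead of it and the grasp point (between the pads) lies 2 mm behind it; z points along the fingers, y is the direction in which the jaws open and shut (so a half turn about z gives the same grasp; the last joint's range is limited). The gripper opens to 85 mm and grips with 20 to 120 N. Pads are 22 mm wide; open, the fingers measure 114 mm over their backs; the gripper's body (76 mm by 85 mm) begins 54 mm behind the grasp point. The pads swing forward as they close: fully open they stand 13 mm farther back than shut.
Start: joints at [72.25, 4.979, 10.078, 95.1, 0, 90], TCP at [0.168, 0.524, 0.248] pointing down, gripper open.
Joint ranges: [-179.16, 179.16], [-48.56, 103.87], [-65.8, 70.77], [-126.05, 130.52], [-82.76, 87.17], [-180, 180]. Speed limits (degrees/s): [127.2, 127.2, 147.25, 180, 180, 180].

INTERFACE

Orientations are given as [roll, pitch, yaw] about the fixed x, y, z axes, in that order (R = Rz(yaw) Ry(pitch) Rx(roll)).
In Python, from workcell import monitor, cams, order gives the robot as it stands. The module is installed in compiled form; this text tells all that it offers.
- The arm moves only by the shell command python3 -m handwheel 'ROWS' [OPENING] [FORCE]. ROWS is JSON, a list of rows, each a list of 6 numbers: the shift along the tool's x, y, z in m, then the turn, a rotation vector about the tool's x, y, z in degrees. In form: [[tx, ty, tz, wx, wy, wz], ...]. A call has exactly 8 rows; each row shifts and turns the commanded pose from where the row before left it, along the tool's axes as they then stand; what a row does not reach is not made up. A row lasts 1/12 s, in which the tool goes at most 41.7 mm and 7.16 degrees, less where a joint would pass 70% of its speed; a pose out of reach is approached as far as the arm can. A call is refused whole if a number of a shift passes 0.0417 or a number of a turn 7.16, either way. A call with a gripper value outside its range is refused whole. OPENING is the opening, from -1 (shut) to 1 (fully open), set as the call begins (- or left out, the last holds). The fingers move at their own pace and stop on an object; FORCE is the grip in N (left out, the last holds). Time passes only in rows, so rows that do not move let the fingers close, or fill a call up. It gives the time, the measured TCP pose, the force and the opening at its end, in the units of the state.
- monitor.get_obs(): the state, without advancing time (a new reading comes with each control period).
- cams.camera(name): name is "side" or "top"; returns a dict with "img" (400x640x3 uint8, red, green, blue), "depth" (400x640 float32, m along the optical axis (not along the pixel's ray), 0 where there is no reading), "fx", "fy", "cx", "cy" (pixels), "distortion" ([k1, k2, p1, p2, k3] as OpenCV has them; the pictures are not rectified), "rvec" (rotation vector, rad) and "tvec" (3), from world to camera coordinates, as OpenCV has them. Camera axes: x right, y down, z forward; pixel columns grow to the right and rows downward; lengths in m; the calibration is good to about 2 mm. A picture is of the moment at which its call begins.
- order.job_done(): hands the job in, once; it reports no verdict.
The state is a dict: "time": time; "q": joint angles; "qd": joint speeds; "joint_efforts": joint torques, N m; "ee_pos": TCP position; "tcp_rot": TCP orientation; "wrist_force": force on the tool from outside, world axes, zero at the start; "torque": the same for the moment, N m; "opening": finger opening in m.
Only numpy, scipy, OpenCV 4.12 (cv2) and the standard library are available. Lean on these libraries where they do the work, as an engineer would, in place of code of your own. Each camera call takes 0.05 s, during which the arm holds its last target. There are 200 camera calls.

## Working session

There is one attempt and no reset: what is moved stays moved. The work goes in short steps, Python scripts to look and compute and a shell command to move; the robot and the scene stay as the last step left them, time stands still between calls to the robot, and variables do not carry over. Pictures are saved under pics/ and viewed, about 8 in all and at most 12, crops included, and the job is handed in when it is done.

```bash
mkdir -p pics
cat > h.py <<'E'
import numpy as np, cv2
from scipy.spatial.transform import Rotation as Rn
from workcell import monitor, cams, order
def cam(n):
    c=cams.camera(n); c['K']=np.array([[c['fx'],0,c['cx']],[0,c['fy'],c['cy']],[0,0,1.]])
    c['R']=cv2.Rodrigues(np.array(c['rvec'],float))[0]; c['t']=np.array(c['tvec'],float).reshape(3); return c
def ray(c,uv):
    p=cv2.undistortPoints(np.array(uv,float).reshape(-1,1,2),c['K'],np.array(c['distortion'],float)).reshape(-1,2)
    return np.c_[p,np.ones(len(p))]
def world(c,uv,d): return (ray(c,uv)*np.reshape(d,(-1,1))-c['t'])@c['R']
def cloud(c):
    v,u=np.nonzero(c['depth']>0); return world(c,np.c_[u,v],c['depth'][v,u]),np.c_[u,v],c['img'][v,u]
def onz(c,uv,z):  # pixel ray hit with plane z
    o=-c['R'].T@c['t']; d=ray(c,uv)@c['R']; return o+d*((z-o[2])/d[:,2])[:,None]
def proj(c,P): return cv2.projectPoints(np.array(P,float).reshape(-1,1,3),np.array(c['rvec'],float),c['t'],c['K'],np.array(c['distortion'],float))[0].reshape(-1,2)
def save(c,name,box=None,s=1):
    im=c['img'][...,::-1]
    if box: im=im[box[1]:box[3],box[0]:box[2]]
    cv2.imwrite('pics/'+name,cv2.resize(im,None,fx=s,fy=s,interpolation=cv2.INTER_CUBIC))
E
python3 - <<'E'
from h import *
for n in ('side','top'):
    c=cam(n); save(c,n+'0.png'); print(n,'pos',-c['R'].T@c['t'],'axis',c['R'][2],c['fx'])
    P,uv,col=cloud(c)
    np.savez(n+'0.npz',**{k:np.array(v) for k,v in c.items()})
print(monitor.get_obs())
E
```

```text
side pos [ 0.27390164 -0.91991743  0.67517724] axis [ 0.27247679  0.81966719 -0.503887  ] 518.4936501722967
top pos [0.39097679 0.006067   1.11650494] axis [ 0.18136089 -0.00387139 -0.98340899] 399.841738823523
{'time': 0.1, 'q': array([ 7.22489476e+01,  5.00787979e+00,  1.00396411e+01,  9.50993164e+01,
       -2.09436799e-04,  8.99984665e+01]), 'qd': array([ 0.04629101, -0.00626674,  0.12417688, -0.07147067, -0.03892691,
       -0.07380113]), 'joint_efforts': array([-1.21774396e-03, -5.21561122e+01,  4.65656018e+01,  1.59943581e-02,
       -1.36568515e-04, -1.00498391e-05]), 'ee_pos': array([0.16763103, 0.52364285, 0.24766041]), 'tcp_rot': array([-1.79932445e+02,  2.07628578e-04,  1.62250481e+02]), 'wrist_force': array([-0.21176264,  0.07968006, -0.27340245]), 'torque': array([0.03260759, 0.03322091, 0.0154754 ]), 'opening': 0.08532649493281157}
```

View pics/side0.png

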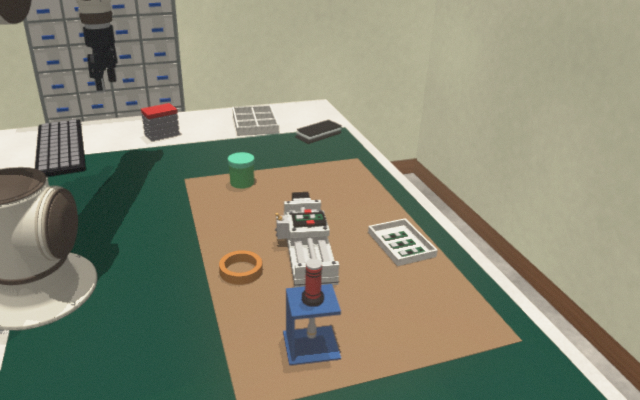

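View pics/top0.png

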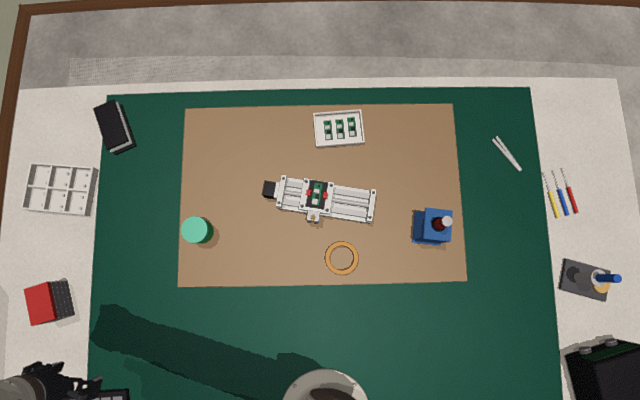

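The side view shows the gun at (313,285) in the blue stand, with the slide behind it and the nipple block on its left flank near (280,222). In the top view the gun's top is at about (447,221), the nipple block is at (313,216), the tape at (341,258) and the jar at (196,230).

Run:
```python
from h import *
ld=lambda n:{k:v for k,v in np.load(n+'0.npz').items()}
s,t=ld('side'),ld('top')
for c in (s,t):
    for k in('fx','fy','cx','cy'): c[k]=float(c[k])
a=cv2.resize(s['img'][180:250,250:340,::-1],None,fx=8,fy=8,interpolation=cv2.INTER_CUBIC)[:, :720]
cv2.imwrite('pics/sn.png',a)
b=cv2.resize(t['img'][170:250,260:380,::-1],None,fx=6,fy=6,interpolation=cv2.INTER_CUBIC); cv2.imwrite('pics/tn.png',b)
for nm,c in(('side',s),('top',t)):
    P,uv,col=cloud(c); col=col.astype(int)
    near=(P[:,2]>0.02)&(abs(P[:,0]-.43)<.3)&(abs(P[:,1])<.5)
    red=near&(col[:,0]>70)&(col[:,0]>2*col[:,1])&(col[:,0]>2*col[:,2])&(P[:,1]<-.1)
    print(nm,'red',red.sum(),P[red].mean(0) if red.any() else '',P[red].min(0),P[red].max(0))
    blue=near&(col[:,2]>1.6*col[:,0])&(col[:,2]>1.25*col[:,1])&(P[:,1]<-.1)&(P[:,1]>-.4)
    h=blue&(abs(P[:,2]-.108)<.006); print(' plate',h.sum(),P[h].mean(0))
    if h.sum()>20: print(' rect',cv2.minAreaRect(P[h][:,:2].astype(np.float32)))
    # slide
    rg=cv2.minAreaRect
    m=near&(abs(P[:,1])<.22)&(P[:,0]>.35)&(P[:,0]<.62)&(P[:,2]>.02)&(col.min(1)>90)&(abs(P[:,0]-.47)<.1)
    print(' slide',m.sum(),rg(P[m][:,:2].astype(np.float32)))
    g=(P[:,1]<-.1)&(P[:,1]>-.4)&(P[:,2]>.16)&(P[:,0]>.3)&(P[:,0]<.6)&(P[:,2]<.2)
    print(' guntop',g.sum(),P[g].mean(0),P[g].min(0),P[g].max(0))
```

```text
side red 228 [ 0.48408806 -0.3091032   0.14733047] [ 0.47614363 -0.31399915  0.11944681] [ 0.4950038  -0.30007167  0.17807894]
 plate 949 [ 0.48529605 -0.3050294   0.10718211]
 rect ((0.48783326148986816, -0.3001537322998047), (0.07346964627504349, 0.0792086124420166), 83.06397247314453)
 slide 1549 ((0.4712851643562317, -0.01588474214076996), (0.19721685349941254, 0.27343547344207764), 0.023026999086141586)
 guntop 298 [ 0.48708105 -0.30482007  0.17581788] [ 0.47516081 -0.31358321  0.1601245 ] [ 0.50110262 -0.28598093  0.18478091]
top red 39 [ 0.4861071  -0.28644979  0.14979   ] [ 0.47675495 -0.29663106  0.12658268] [ 0.49815967 -0.28342066  0.17732847]
 plate 599 [ 0.4867112  -0.29156245  0.10818173]
 rect ((0.48917099833488464, -0.2962104380130768), (0.0715918242931366, 0.07992025464773178), 82.12696838378906)
 slide 1533 ((0.47074389457702637, -0.012147441506385803), (0.19828534126281738, 0.26587703824043274), 0.042458657175302505)
 guntop 128 [ 0.48877804 -0.29420072  0.18001343] [ 0.47657307 -0.30905559  0.16033849] [ 0.50116837 -0.28307512  0.18673546]
```

View pics/sn.png

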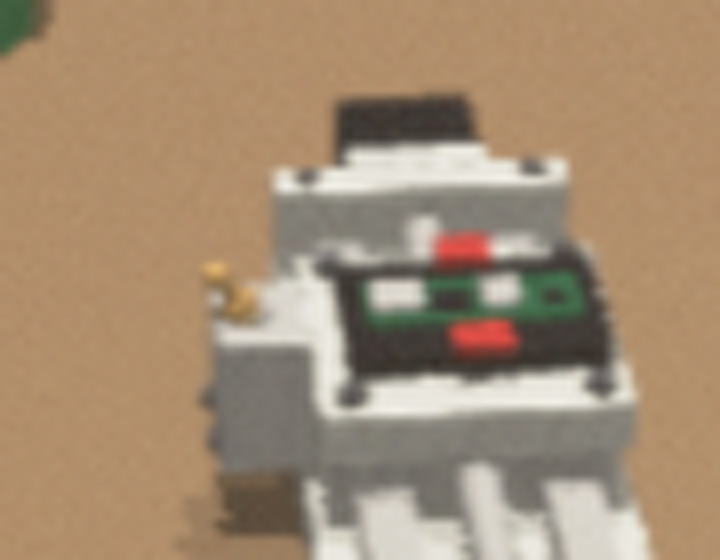

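View pics/tn.png

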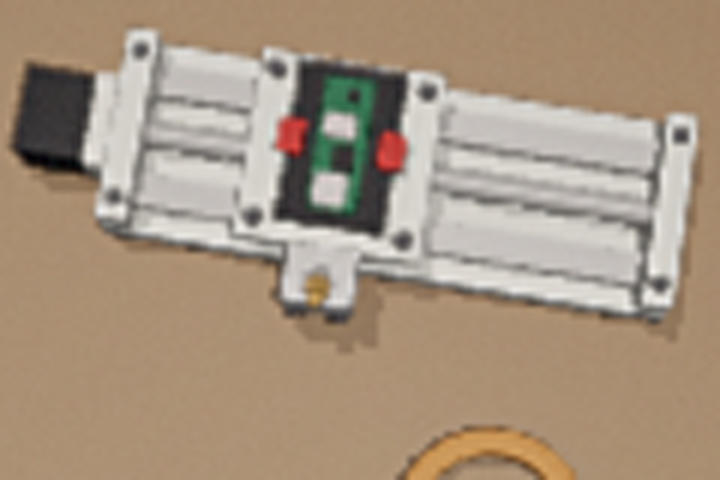

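The nipple tip is at about side (276.5,213.5) and top (312.3,219.3). The slide's end-plate screws are clear in the top crop, giving its yaw.

```bash
cat > m.py <<'E'
from h import *
def tri(c1,u1,c2,u2):
    A=[];b=[]
    for c,u in((c1,u1),(c2,u2)):
        o=-c['R'].T@c['t']; d=(ray(c,[u])@c['R'])[0]; d/=np.linalg.norm(d); M=np.eye(3)-np.outer(d,d); A.append(M); b.append(M@o)
    x=np.linalg.lstsq(np.vstack(A),np.hstack(b),rcond=None)[0]
    return x,[proj(c,x)[0]-u for c,u in((c1,u1),(c2,u2))]
E
python3 - <<'E'
from m import *
ld=lambda n:{k:(float(v) if v.ndim==0 else v) for k,v in np.load(n+'0.npz').items()}
s,t=ld('side'),ld('top')
f=lambda x,y,k,ox,oy:np.array([ox+(x+.5)/k-.5,oy+(y+.5)/k-.5])
T=lambda x,y:f(x,y,6,260,170); S=lambda x,y:f(x,y,8,250,180)
x,e=tri(s,S(213,270),t,T(316,297)); print('tip',x,e, 'onz', onz(s,[S(213,270)],.08),onz(t,[T(316,297)],.08))
sc=[T(141,50),T(114,196),T(680,135),T(659,285)]
P=[world(t,[u],np.median(t['depth'][int(u[1])-1:int(u[1])+2,int(u[0])-1:int(u[0])+2]))[0] for u in sc]; print(np.array(P))
z=np.median(np.array(P)[:,2]); Q=onz(t,sc,z); d=(Q[0]+Q[1]-Q[2]-Q[3])[:2]; yaw=np.degrees(np.arctan2(-d[0],d[1]))
e1=Q[0]-Q[1]; e2=Q[2]-Q[3]; print('yaw long',yaw,'short',[np.degrees(np.arctan2(e[1],e[0])) for e in(e1,e2)],'len',np.linalg.norm(d)/2)
cen=Q.mean(0); n=np.array([np.cos(np.radians(yaw)),np.sin(np.radians(yaw))]); print('centre',cen,'tip offset',(x[:2]-cen[:2])@n)
# carriage screws, upper
cs=[T(277,68),T(252,215),T(428,91),T(403,240)]
C=onz(t,cs,.06);d=(C[0]+C[1]-C[2]-C[3])[:2]; print('carr yaw',np.degrees(np.arctan2(-d[0],d[1])),'centre',C.mean(0)); 
d=np.array([-np.sin(np.radians(yaw)),np.cos(np.radians(yaw))]); print('along: tip',(x[:2]-cen[:2])@d,'carr',(C.mean(0)[:2]-cen[:2])@d,'carr across',(C.mean(0)[:2]-cen[:2])@n)
# gun fit: project circles
for nm,c in(('side',s),('top',t)):
    Pc,uv,col=cloud(c); m=(Pc[:,1]<-.2)&(Pc[:,1]>-.4)&(abs(Pc[:,0]-.487)<.03)&(Pc[:,2]>.125)&(Pc[:,2]<.19)
    from scipy.optimize import least_squares
    q=Pc[m]; side=q[(q[:,2]<.176)]; 
    r=least_squares(lambda p:np.hypot(side[:,0]-p[0],side[:,1]-p[1])-.013,[.487,-.30],loss='soft_l1',f_scale=.002); print(nm,'axis',r.x,np.sqrt(np.mean(r.fun**2)),len(side))
    top=q[q[:,2]>.178]; print(' top',top.min(0),top.max(0),len(top))
E
```

```text
tip [0.51096946 0.02277097 0.08062618] [array([ 0.60486389, -0.08840274]), array([-0.08009318,  0.50894441])] onz [[0.50984837 0.02375954 0.08      ]] [[0.51237031 0.0225502  0.08      ]]
[[ 0.62972687  0.10057591  0.05317966]
 [ 0.56294516  0.11299858  0.05250146]
 [ 0.58573783 -0.1425885   0.05264562]
 [ 0.51783346 -0.13022118  0.05267399]]
yaw long -10.390774843975548 short [np.float64(-10.46433608276037), np.float64(-10.319590510181436)] len 0.24726211653824462
centre [ 0.57408339 -0.01480118  0.05265981] tip offset -0.06885543204468789
carr yaw -10.299758485932886 centre [0.57919141 0.01106015 0.06      ]
along: tip 0.02557271298111409 carr 0.02635850976552547 carr across 0.000359881114403735
side axis [ 0.4892233 -0.2987284] 0.0009217188120905097 399
 top [ 0.47638357 -0.31332178  0.1780598 ] [ 0.50110262 -0.28598093  0.18478091] 150
top axis [ 0.48966451 -0.29670585] 0.0004031375747766817 71
 top [ 0.47707378 -0.30905559  0.17879893] [ 0.50116837 -0.28408539  0.18673546] 100
```

```bash
cat >> m.py <<'E'
from scipy.linalg import logm,expm
def pose(p,R):
    T=np.eye(4);T[:3,:3]=R;T[:3,3]=p;return T
def now():
    o=monitor.get_obs(); return pose(o['ee_pos'],Rn.from_euler('xyz',o['tcp_rot'],degrees=True).as_matrix()),o
def rows(T0,Tg,N,show=True):
    A=expm(np.real(logm(np.linalg.inv(T0)@Tg))/N); r=np.r_[A[:3,3],Rn.from_matrix(A[:3,:3]).as_rotvec(degrees=True)]
    if show: print(N,'rows of',np.round(r,4).tolist()); M=np.linalg.matrix_power(A,N//2); print(' mid',(T0@M)[:3,3].round(3),'norm',np.linalg.norm(r[:3]).round(4),np.linalg.norm(r[3:]).round(2))
    return r
down=lambda yaw:Rn.from_euler('xyz',[180,0,yaw],degrees=True).as_matrix()
# nominal scene
GUN=np.array([.4892,-.2978]); TIP=np.array([.5098,.0233,.083]); YAW=-10.4
AX=np.array([-.5*np.cos(np.radians(YAW)),-.5*np.sin(np.radians(YAW)),np.sqrt(.75)])
E
python3 - <<'E'
from m import *
T,o=now()
for N in (24,32): rows(T,pose([*GUN,.26],down(58.7)),N)
E
```

```text
24 rows of [-0.0423, -0.0009, -0.0005, -0.002, 0.0025, 4.3146]
 mid [0.528 0.191 0.254] norm 0.0423 4.31
32 rows of [-0.0317, -0.0004, -0.0004, -0.0015, 0.0019, 3.236]
 mid [0.528 0.191 0.254] norm 0.0317 3.24
```

```bash
python3 -m handwheel '[[-0.035,-0.0009,-0.0005,0,0,3.6],[-0.0415,-0.0009,-0.0005,0,0,4.31],[-0.0415,-0.0009,-0.0005,0,0,4.31],[-0.0415,-0.0009,-0.0005,0,0,4.31],[-0.0415,-0.0009,-0.0005,0,0,4.31],[-0.0415,-0.0009,-0.0005,0,0,4.31],[-0.0415,-0.0009,-0.0005,0,0,4.31],[-0.0415,-0.0009,-0.0005,0,0,4.31]]' 1 120
python3 -m handwheel '[[-0.0415,-0.0009,-0.0005,0,0,4.31],[-0.0415,-0.0009,-0.0005,0,0,4.31],[-0.0415,-0.0009,-0.0005,0,0,4.31],[-0.0415,-0.0009,-0.0005,0,0,4.31],[-0.0415,-0.0009,-0.0005,0,0,4.31],[-0.0415,-0.0009,-0.0005,0,0,4.31],[-0.0415,-0.0009,-0.0005,0,0,4.31],[-0.0415,-0.0009,-0.0005,0,0,4.31]]'
python3 -m handwheel '[[-0.0415,-0.0009,-0.0005,0,0,4.31],[-0.0415,-0.0009,-0.0005,0,0,4.31],[-0.0415,-0.0009,-0.0005,0,0,4.31],[-0.0415,-0.0009,-0.0005,0,0,4.31],[-0.0415,-0.0009,-0.0005,0,0,4.31],[-0.030,-0.0009,-0.0005,0,0,3],[-0.01,0,0,0,0,1],[0,0,0,0,0,0]]'
python3 - <<'E'
from m import *
T,o=now(); rows(T,pose([*GUN,.26],down(58.7)),4); print(o['q'].round(1))
T1=pose([*GUN,.26],down(58.7)); rows(T1,pose([*GUN,.142],down(58.7)),8)
E
```

```text
time: 0.77
ee_pos: [0.4359, 0.3439, 0.2517]
tcp_rot: [-180.0, -0.0, 128.3]
wrist_force: [0.2, 0.7, 0.4]
opening: 0.0857
time: 1.43
ee_pos: [0.5582, 0.0403, 0.2557]
tcp_rot: [-180.0, -0.0, 93.8]
wrist_force: [0.3, 0.2, -0.3]
opening: 0.0854
time: 2.1
ee_pos: [0.5225, -0.2027, 0.2589]
tcp_rot: [-180.0, 0.0, 68.2]
wrist_force: [-0.5, 0.5, -0.9]
opening: 0.0854
4 rows of [-0.0251, 0.0026, -0.0003, -0.0094, 0.0036, 2.3814]
 mid [ 0.508 -0.251  0.259] norm 0.0252 2.38
[-21.2   6.7  13.2  96.5  -0.   90.6]
8 rows of [-0.0, -0.0, 0.0148, 0.0, 0.0, 0.0]
 mid [ 0.489 -0.298  0.201] norm 0.0148 0.0
```

```bash
python3 -m handwheel '[[-0.0251,0.0026,0,0,0,2.38],[-0.0251,0.0026,0,0,0,2.38],[-0.0251,0.0026,0,0,0,2.38],[-0.0251,0.0026,0,0,0,2.38],[0,0,0,0,0,0],[0,0,0.012,0,0,0],[0,0,0.02,0,0,0],[0,0,0.02,0,0,0]]'
python3 - <<'E'
from m import *
T,o=now(); print(T[:3,3],o['tcp_rot']); rows(T,pose([*GUN,.142],down(58.7)),5)
c=cam('side'); t=cam('top'); save(c,'g1.png',(240,180,400,340),4)
for nm,c in(('side',c),('top',t)):
    Pc,uv,col=cloud(c); m=(Pc[:,1]<-.2)&(Pc[:,1]>-.4)&(abs(Pc[:,0]-.487)<.03)&(Pc[:,2]>.125)&(Pc[:,2]<.19)
    from scipy.optimize import least_squares
    q=Pc[m]; s=q[(q[:,2]<.174)]
    if len(s)>20: r=least_squares(lambda p:np.hypot(s[:,0]-p[0],s[:,1]-p[1])-.013,GUN,loss='soft_l1',f_scale=.002); print(nm,r.x,len(s))
E
```

```text
time: 2.77
ee_pos: [0.4912, -0.2947, 0.207]
tcp_rot: [179.9, -0.0, 59.1]
wrist_force: [0.5, -0.3, 0.0]
opening: 0.0848
[ 0.49122125 -0.2946648   0.20698959] [ 1.79937601e+02 -2.54907849e-02  5.90679979e+01]
5 rows of [-0.0007, -0.0, 0.013, 0.0125, -0.0051, 0.0736]
 mid [ 0.49  -0.296  0.181] norm 0.013 0.07
side [ 0.48918911 -0.29867471] 383
top [ 0.48970843 -0.29660105] 62
```

View pics/g1.png

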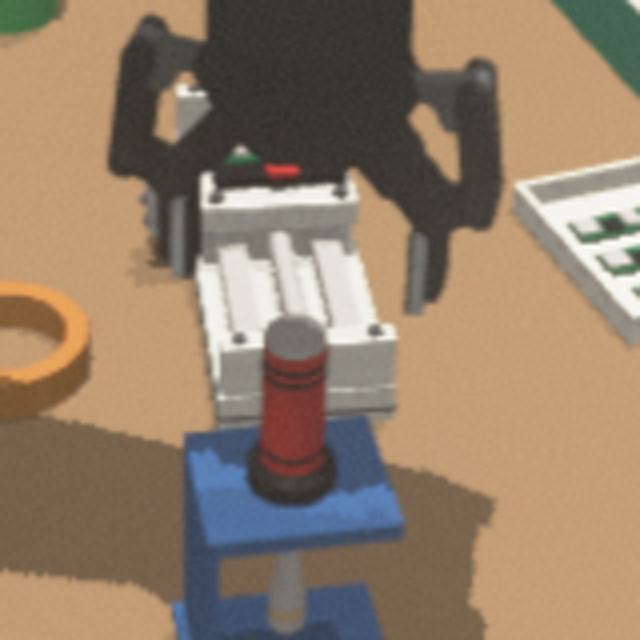

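The open fingers straddle the line of the gun at about x 175 to 420 in the crop, and the gun stands at x≈295. Next I descend and close.

```bash
python3 -m handwheel '[[-0.0007,0,0.013,0,0,0.07],[-0.0007,0,0.013,0,0,0.07],[-0.0007,0,0.013,0,0,0.07],[-0.0003,0,0.013,0,0,0],[0,0,0.007,0,0,0],[0,0,0,0,0,0],[0,0,0,0,0,0],[0,0,0,0,0,0]]'
python3 - <<'E'
from m import *
T,o=now(); print(T[:3,3],o['tcp_rot']); rows(T,pose([*GUN,.142],down(58.7)),1)
E
```

```text
time: 3.53
ee_pos: [0.4894, -0.2979, 0.1493]
tcp_rot: [179.9, -0.0, 58.7]
wrist_force: [-0.1, -0.3, 0.1]
opening: 0.0856
[ 0.4893886  -0.29791647  0.14926213] [ 1.79938699e+02 -1.96074306e-03  5.87370561e+01]
1 rows of [0.0, -0.0002, 0.0073, 0.0613, -0.002, 0.0371]
 mid [ 0.489 -0.298  0.149] norm 0.0073 0.07
```

```bash
python3 -m handwheel '[[0,0,0.0065,0,0,0],[0,0,0,0,0,0],[0,0,0,0,0,0],[0,0,0,0,0,0],[0,0,0,0,0,0],[0,0,0,0,0,0],[0,0,0,0,0,0],[0,0,0,0,0,0]]' -1 120
python3 -m handwheel '[[0,0,0,0,0,0],[0,0,0,0,0,0],[0,0,0,0,0,0],[0,0,0,0,0,0],[0,0,-0.005,0,0,0],[0,0,-0.01,0,0,0],[0,0,-0.015,0,0,0],[0,0,-0.02,0,0,0]]'
python3 - <<'E'
from m import *
T,o=now(); print(T[:3,3],o['tcp_rot'],o['opening'])
E
```

```text
time: 4.2
ee_pos: [0.489, -0.2979, 0.1423]
tcp_rot: [180.0, 0.0, 58.7]
wrist_force: [-2.8, 2.1, 5.8]
opening: 0.0239
time: 4.87
ee_pos: [0.4885, -0.2976, 0.1913]
tcp_rot: [-179.9, -0.0, 58.7]
wrist_force: [0.1, 0.2, -2.6]
opening: 0.0235
[ 0.48852584 -0.29762681  0.19132223] [-1.79852823e+02 -8.03835264e-05  5.87186753e+01] 0.023503937854572558
```

```bash
python3 -m handwheel '[[0,0,-0.02,0,0,0],[0,0,-0.02,0,0,0],[0,0,-0.02,0,0,0],[0,0,-0.015,0,0,0],[0,0,-0.005,0,0,0],[0,0,0,0,0,0],[0,0,0,0,0,0],[0,0,0,0,0,0]]'
python3 - <<'E'
from m import *
T,o=now(); print(T[:3,3],o['tcp_rot'],o['opening'],o['wrist_force'])
c=cam('side'); save(c,'g2.png',(250,130,390,290),4)
# expected points: collar underside 34mm below TCP, mouth 116 below
for d in (-.041,.022,.034,.064,.116): print(d,proj(c,T[:3,3]+T[:3,2]*d)[0].round(1),((proj(c,T[:3,3]+T[:3,2]*d)[0]-[250,130])*4).round())
E
```

```text
time: 5.53
ee_pos: [0.4888, -0.2978, 0.2705]
tcp_rot: [-179.9, 0.0, 58.7]
wrist_force: [-0.2, -0.7, -3.9]
opening: 0.0239
[ 0.48881332 -0.29779738  0.27045089] [-1.79894747e+02  1.36335051e-03  5.87206648e+01] 0.02387859330451055 [-0.21405354 -0.73031889 -3.92449866]
-0.041 [315.7 190.7] [263. 243.]
0.022 [314.5 227.2] [258. 389.]
0.034 [314.3 233.8] [257. 415.]
0.064 [313.8 249.9] [255. 479.]
0.116 [312.9 276.3] [251. 585.]
```

View pics/g2.png

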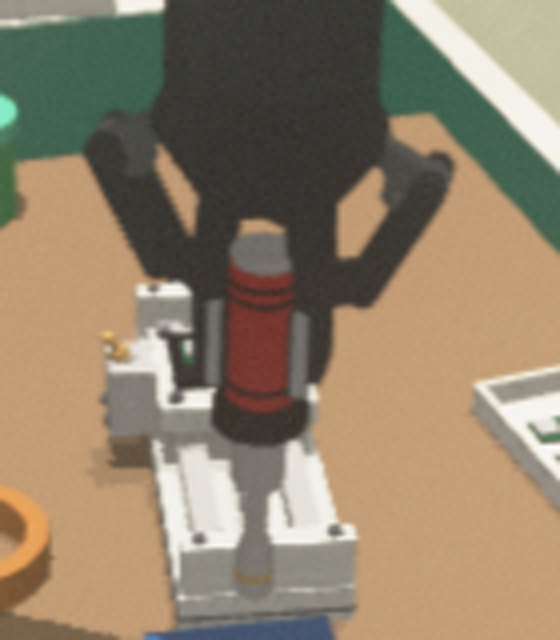

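The gun is held upright, with its mouth at crop (252,588) against a predicted (251,585). The nozzle clears the plate, and the nipple is visible at (110,345). Next is the tilted pre-approach.

```bash
cat >> m.py <<'E'
def goal(off,tip=TIP,ax=AX,L=.116,yaw=94.8):  # TCP pose with mouth 'off' beyond the tip on the axis
    D=down(yaw); v=np.cross(D[:,2],-ax); a=np.arcsin(np.linalg.norm(v)); R=Rn.from_rotvec(v/np.linalg.norm(v)*a).as_matrix()@D
    return pose(tip+ax*(L+off),R)
E
python3 - <<'E'
from m import *
from scipy.optimize import least_squares
T,o=now(); G=goal(.035); print(G[:3,3]); r=rows(T,G,14)
A=pose(r[:3],Rn.from_rotvec(r[3:],degrees=True).as_matrix()); X=T.copy()
for k in range(15): 
    if k%2==0: print(k,(X[:3,3]+X[:3,2]*.116).round(3),end=' ')
    X=X@A
c=cam('side'); P,uv,col=cloud(c); col=col.astype(int); 
L=(P-T[:3,3])@T[:3,:3]; 
for lo,hi,rad in((-.035,.018,.013),(.036,.06,.011),(.085,.11,.008)):
    m=(np.hypot(L[:,0],L[:,1])<rad+.006)&(L[:,2]>lo)&(L[:,2]<hi)
    if rad==.013: m&=col[:,0]>1.8*col[:,1]
    s=L[m]; f=least_squares(lambda p:np.hypot(s[:,0]-p[0],s[:,1]-p[1])-rad,[0,0],loss='soft_l1',f_scale=.001); print('\naxis in tool',f.x.round(4),len(s))
m=(np.hypot(L[:,0],L[:,1])<.012); print('lowest',np.percentile(L[m][:,2],[98,99.5]), L[m&(L[:,2]<.13)][:,2].max())
E
```

```text
[0.43554035 0.0369292  0.21376984]
14 rows of [0.0225, -0.0107, 0.0008, -2.1833, 0.1053, -2.5175]
 mid [ 0.485 -0.124  0.256] norm 0.025 3.33
0 [ 0.489 -0.298  0.154] 2 [ 0.501 -0.252  0.153] 4 [ 0.509 -0.205  0.15 ] 6 [ 0.513 -0.158  0.147] 8 [ 0.513 -0.111  0.141] 10 [ 0.51  -0.064  0.134] 12 [ 0.503 -0.018  0.125] 14 [0.493 0.026 0.113] 
axis in tool [-0.0001  0.001 ] 350

axis in tool [-0.0001  0.0009] 146

axis in tool [0.0006 0.0004] 130
lowest [0.26579242 0.26686103] 0.11672747843791198
```

```bash
python3 -m handwheel '[[0.0225,-0.0107,0.0008,-2.18,0.105,-2.52],[0.0225,-0.0107,0.0008,-2.18,0.105,-2.52],[0.0225,-0.0107,0.0008,-2.18,0.105,-2.52],[0.0225,-0.0107,0.0008,-2.18,0.105,-2.52],[0.0225,-0.0107,0.0008,-2.18,0.105,-2.52],[0.0225,-0.0107,0.0008,-2.18,0.105,-2.52],[0.0225,-0.0107,0.0008,-2.18,0.105,-2.52],[0.0225,-0.0107,0.0008,-2.18,0.105,-2.52]]'
python3 -m handwheel '[[0.0225,-0.0107,0.0008,-2.18,0.105,-2.52],[0.0225,-0.0107,0.0008,-2.18,0.105,-2.52],[0.0225,-0.0107,0.0008,-2.18,0.105,-2.52],[0.0225,-0.0107,0.0008,-2.18,0.105,-2.52],[0.0225,-0.0107,0.0008,-2.18,0.105,-2.52],[0.015,-0.007,0,-1.4,0.07,-1.6],[0.007,-0.003,0,-0.7,0,-0.9],[0,0,0,0,0,0]]'
python3 -m handwheel '[[0,0,0,0,0,0],[0,0,0,0,0,0],[0,0,0,0,0,0],[0,0,0,0,0,0],[0,0,0,0,0,0],[0,0,0,0,0,0],[0,0,0,0,0,0],[0,0,0,0,0,0]]'
python3 - <<'E'
from m import *
T,o=now(); rows(T,goal(.035),1); print(T[:3,2],-AX,o['q'].round(1),o['wrist_force'])
s=cam('side');t=cam('top')
for nm,c in(('side',s),('top',t)):
    np.savez(nm+'1.npz',**{k:np.array(v) for k,v in c.items()})
    print(nm,[proj(c,p)[0].round(1).tolist() for p in(T[:3,3]+T[:3,2]*.116,T[:3,3]+T[:3,2]*.064,TIP,TIP-.0135*AX)])
a=cv2.resize(s['img'][150:240,230:330,::-1],None,fx=6,fy=6,interpolation=cv2.INTER_CUBIC)
cv2.imwrite('pics/a1.png',a)
E
```

```text
time: 6.3
ee_pos: [0.4799, -0.0995, 0.2518]
tcp_rot: [162.7, 2.2, 78.8]
wrist_force: [-0.3, 0.6, -3.6]
opening: 0.0236
time: 6.97
ee_pos: [0.4348, 0.0368, 0.2138]
tcp_rot: [151.0, 7.6, 93.0]
wrist_force: [-0.1, 0.1, -3.1]
opening: 0.0239
time: 7.63
ee_pos: [0.436, 0.0356, 0.215]
tcp_rot: [150.9, 7.6, 92.8]
wrist_force: [0.1, 0.4, -3.1]
opening: 0.0234
1 rows of [0.0015, -0.0009, 0.0008, -0.0422, 0.0904, 0.0197]
 mid [0.436 0.036 0.215] norm 0.0019 0.1
[ 0.49122315 -0.09190046 -0.86617211] [ 0.49178574 -0.09025957 -0.8660254 ] [ 11.2 -39.9 -33.7  68.1 -10.7  93.7] [ 0.09569215  0.37178621 -3.08493708]
side [[268.3, 200.4], [255.5, 182.5], [276.2, 212.3], [279.3, 216.6]]
top [[311.2, 225.2], [309.0, 234.0], [312.0, 219.9], [312.5, 217.9]]
```

View pics/a1.png

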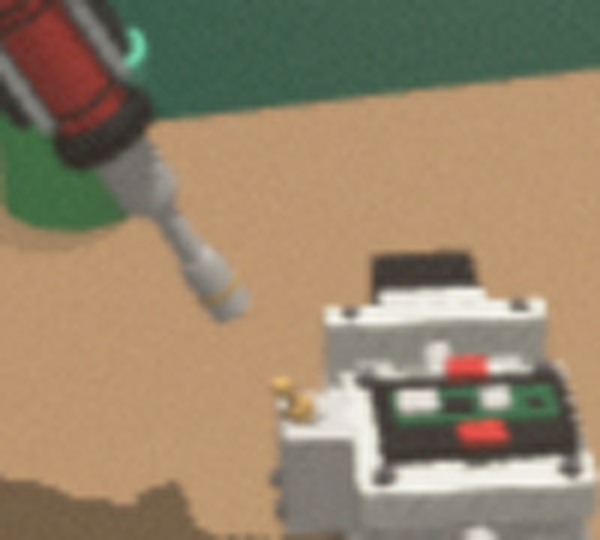

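The coupler's mouth is at crop (235,308) and the nipple's head at (282,384), roughly in line. I'll measure the residual numerically.

Run:
```python
from m import *
from scipy.optimize import least_squares
ld=lambda n:{k:(float(v) if v.ndim==0 else v) for k,v in np.load(n+'1.npz').items()}
T,o=now()
for nm in('side','top'):
    c=ld(nm); P,uv,col=cloud(c); col=col.astype(int); L=(P-T[:3,3])@T[:3,:3]
    for lo,hi,rad in((-.035,.018,.013),(.036,.06,.011),(.09,.114,.008)):
        m=(np.hypot(L[:,0],L[:,1])<rad+.008)&(L[:,2]>lo)&(L[:,2]<hi)
        if rad==.013: m&=col[:,0]>1.8*col[:,1]
        s=L[m]
        if len(s)>15: f=least_squares(lambda p:np.hypot(s[:,0]-p[0],s[:,1]-p[1])-rad,[0,0],loss='soft_l1',f_scale=.001); print(nm,rad,'axis in tool',f.x.round(4),len(s))
    # brass pixels near predicted tip
    p=proj(c,TIP)[0]; v0,u0=int(p[1]),int(p[0]); W=c['img'][v0-5:v0+10,u0-7:u0+10].astype(int)
    sat=W[...,0]-W[...,2]; D=c['depth'][v0-5:v0+10,u0-7:u0+10]
    print('origin',u0-7,v0-5); print(sat)
    vv,uu=np.mgrid[v0-5:v0+10,u0-7:u0+10]; k=(D>0).ravel(); Q=world(c,np.c_[uu.ravel(),vv.ravel()],np.where(D>0,D,1).ravel()).reshape(*D.shape,3)
    print((Q[...,2]*1000).round().astype(int))
```

```text
side 0.013 axis in tool [-0.0007 -0.0001] 218
side 0.011 axis in tool [-0.0009 -0.0001] 100
side 0.008 axis in tool [-0.0005 -0.0006] 76
origin 269 207
[[ 75  74  73  75  74  76  74  74  76  75  75  75  74  74  60  34  14]
 [ 75  74  77  76  75  76  75  76  75  76  76  74  76  73  62  34  15]
 [ 75  77  75  74  74  75  76  75  74  75  76  76  74  75  61  32  16]
 [ 75  76  75  76  75  75  76  75  74  75  75  75  75  72  61  34  15]
 [ 75  75  75  74  75  76  75  76  75  75  76  74  75  72  59  32  16]
 [ 74  75  75  76  74  76  79  84  85  78  74  73  75  71  57  30  15]
 [ 74  75  73  75  76  77  93 109 109  90  75  74  76  73  54  28  16]
 [ 76  75  76  75  76  74  81  99  99  85  75  71  72  69  52  25  16]
 [ 75  75  74  74  73  73  72  67  67  73  76  66  58  49  40  25  10]
 [ 75  74  74  74  75  73  69  51  43  62  84 100  81  41  17  12  10]
 [ 76  75  75  76  75  76  65  38  31  58  88 101  89  43  16  12  12]
 [ 75  75  74  74  75  75  69  46  40  73  93  88  76  44  19  14  10]
 [ 75  74  76  73  74  73  67  48  39  57  69  70  63  39  16  16  11]
 [ 77  75  75  75  75  77
[... 2714 characters left out ...]
 -2  68  66  69  69  79  85  81  71  65  67  67  67  -3   2]
 [  3   3   4  52  56  57  61  79  84  81  66  69  66  67  64   2   2]
 [  5  -4   3  31  38  38  36  39  45  47  53  56  57  64  56   4  -5]
 [ -1  -2   3   3  33  35   2 123  -1   2  26  36  37  42  34   3   0]
 [ -1   3   2  -1   1 123 123 124 120 120   2  37  36  35   3   4   3]
 [ -1   0   1  -2 119 124 128 131 128 122   3   1   0   4   1   0  -4]
 [ -4   4   3   1 131 131 135 134 132 125   3   1   3   1   0   4   4]
 [ -2  -1   1   1 132 137 137 137 136 131  -1   1   4   5   1   3  -1]
 [  3   2   5 129 136 137 140 141 139 130   0   2   1   1   2   3  -3]
 [ -3   0   4 133 138 147 143 138 139 130   2   2   8   1   5   2   1]]
```

```bash
sed -i 's/^TIP=.*//; s/TIP=np.array(\[.5098,.0233,.083\])/TIP=np.array([.5092,.0235,.083])/' m.py
cat >> m.py <<'E'
def st():
    T,o=now(); m=T[:3,3]+T[:3,2]*.116; d=m-TIP; off=d@AX; lat=(d-off*AX)@T[:3,:3]
    print('off %.4f'%off,'lat(tool) mm',(lat*1e3).round(2),'F.ax %.2f'%(o['wrist_force']@AX),'Flat',(T[:3,:3].T@o['wrist_force']).round(1),'tilt err',np.degrees(np.arccos(-T[:3,2]@AX)).round(2),'op',round(o['opening'],4),'M',(T[:3,:3].T@o['torque']).round(2)); return T,o
E
python3 - <<'E'
from m import *
T,o=st(); rows(T,goal(.004),8); print((o['ee_pos']))
E
```

```text
off 0.0355 lat(tool) mm [-1.77  1.3   0.  ] F.ax -3.94 Flat [ 0.8 -2.3  3.9] tilt err 0.09 op 0.0234 M [0.81 0.29 0.03]
8 rows of [0.0002, -0.0002, 0.0039, -0.0039, 0.0103, 0.0035]
 mid [0.443 0.035 0.201] norm 0.0039 0.01
[0.43595238 0.03573607 0.21508325]
```

```bash
python3 -m handwheel '[[0.0004,-0.0003,0.004,0,0,0],[0.0004,-0.0003,0.005,0,0,0],[0.0004,-0.0003,0.006,0,0,0],[0.0004,-0.0002,0.006,0,0,0],[0.0002,-0.0002,0.005,0,0,0],[0,0,0.004,0,0,0],[0,0,0.0015,0,0,0],[0,0,0,0,0,0]]'
python3 -m handwheel '[[0,0,0,0,0,0],[0,0,0,0,0,0],[0,0,0,0,0,0],[0,0,0,0,0,0],[0,0,0,0,0,0],[0,0,0,0,0,0],[0,0,0,0,0,0],[0,0,0,0,0,0]]' >/dev/null
python3 - <<'E'
from m import *
T,o=st(); rows(T,goal(.004),1)
s=cam('side');t=cam('top')
a=cv2.resize(s['img'][170:235,240:310,::-1],None,fx=8,fy=8,interpolation=cv2.INTER_CUBIC)
b=cv2.resize(t['img'][205:245,295:330,::-1],None,fx=13,fy=13,interpolation=cv2.INTER_CUBIC)[:,:]
h=max(a.shape[0],b.shape[0]); f=lambda i:cv2.copyMakeBorder(i,0,h-i.shape[0],0,0,cv2.BORDER_CONSTANT)
im=np.hstack([f(a)[:, :],f(b)]); im=cv2.resize(im,None,fx=.78,fy=.78); print(im.shape); cv2.imwrite('pics/a2.png',im)
for c in(s,t): print([proj(c,p)[0].round(1).tolist() for p in(T[:3,3]+T[:3,2]*.116,TIP)])
E
```

```text
time: 8.4
ee_pos: [0.4502, 0.0344, 0.1864]
tcp_rot: [150.9, 7.6, 92.8]
wrist_force: [-0.5, -0.1, -2.8]
opening: 0.0238
off 0.0040 lat(tool) mm [ 0.04 -0.   -0.  ] F.ax -2.82 Flat [-0.2 -1.8  2.8] tilt err 0.08 op 0.0238 M [ 0.79  0.18 -0.04]
1 rows of [-0.0002, -0.0, 0.0, -0.0262, 0.0797, 0.0318]
 mid [0.45  0.035 0.187] norm 0.0002 0.09
(406, 792, 3)
[[275.0, 210.9], [275.9, 212.2]]
[[311.7, 220.8], [311.9, 220.2]]
```

View pics/a2.png

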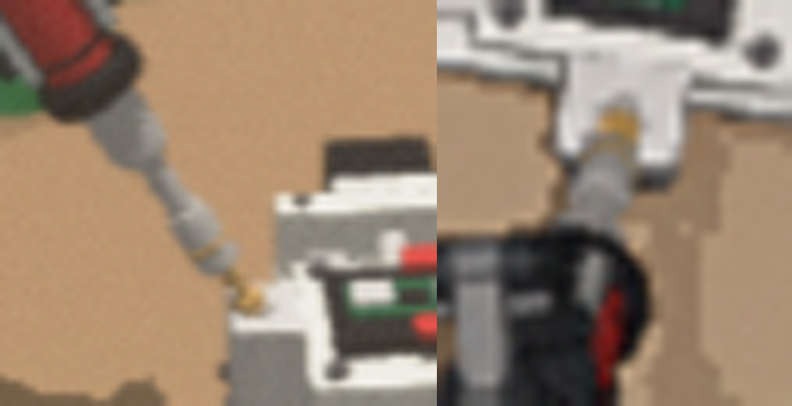

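The coupler mouth sits right at the nipple's head in both views, at side (225,268) and top (612,150), and in line with it. Next I press slowly while watching the force.

```bash
R='python3 -c "from m import *; st()"'
python3 -m handwheel '[[0,0,0.001,0,0,0],[0,0,0.001,0,0,0],[0,0,0.001,0,0,0],[0,0,0.001,0,0,0],[0,0,0.001,0,0,0],[0,0,0.001,0,0,0],[0,0,0.001,0,0,0],[0,0,0,0,0,0]]' >/dev/null; eval $R
python3 -m handwheel '[[0,0,0.0005,0,0,0],[0,0,0.0005,0,0,0],[0,0,0.0005,0,0,0],[0,0,0.0005,0,0,0],[0,0,0.0005,0,0,0],[0,0,0.0005,0,0,0],[0,0,0,0,0,0],[0,0,0,0,0,0]]' >/dev/null; eval $R
python3 -m handwheel '[[0,0,0.0005,0,0,0],[0,0,0.0005,0,0,0],[0,0,0.0005,0,0,0],[0,0,0.0005,0,0,0],[0,0,0,0,0,0],[0,0,0,0,0,0],[0,0,0,0,0,0],[0,0,0,0,0,0]]' >/dev/null; eval $R
```

```text
off -0.0032 lat(tool) mm [ 0.01 -0.2   0.  ] F.ax -2.41 Flat [ 0.1 -1.8  2.4] tilt err 0.1 op 0.0238 M [ 0.83  0.26 -0.03]
off -0.0057 lat(tool) mm [-0.03  0.54  0.  ] F.ax 1.91 Flat [-0.2 -1.4 -1.9] tilt err 0.09 op 0.0234 M [0.59 0.02 0.01]
off -0.0085 lat(tool) mm [-0.03 -0.8   0.  ] F.ax -6.37 Flat [ 0.1 -1.6  6.4] tilt err 0.14 op 0.0237 M [0.82 0.09 0.02]
```

```bash
R='python3 -c "from m import *; st()"'
python3 -m handwheel '[[0,0,0.0005,0,0,0],[0,0,0.0005,0,0,0],[0,0,0.0005,0,0,0],[0,0,0.0005,0,0,0],[0,0,0,0,0,0],[0,0,0,0,0,0],[0,0,0,0,0,0],[0,0,0,0,0,0]]' >/dev/null; eval $R
python3 -m handwheel '[[0,0,0.0005,0,0,0],[0,0,0.0005,0,0,0],[0,0,0.0005,0,0,0],[0,0,0.0005,0,0,0],[0,0,0,0,0,0],[0,0,0,0,0,0],[0,0,0,0,0,0],[0,0,0,0,0,0]]' >/dev/null; eval $R
python3 -m handwheel '[[0,0,0.0005,0,0,0],[0,0,0.0005,0,0,0],[0,0,0.0005,0,0,0],[0,0,0.0005,0,0,0],[0,0,0,0,0,0],[0,0,0,0,0,0],[0,0,0,0,0,0],[0,0,0,0,0,0]]' >/dev/null; eval $R
```

```text
off -0.0102 lat(tool) mm [-0.07 -0.18  0.  ] F.ax -8.64 Flat [-1.4 -0.7  8.6] tilt err 0.1 op 0.024 M [ 0.55 -0.08  0.  ]
off -0.0118 lat(tool) mm [ 0.02  0.26 -0.  ] F.ax -1.57 Flat [ 0.4 -1.4  1.6] tilt err 0.07 op 0.0238 M [0.84 0.14 0.03]
off -0.0133 lat(tool) mm [0.02 0.48 0.  ] F.ax 6.98 Flat [ 0.6 -5.3 -7. ] tilt err 0.07 op 0.0236 M [1.5  0.14 0.01]
```

```bash
R='python3 -c "from m import *; st()"'
python3 -m handwheel '[[0,0,0.0005,0,0,0],[0,0,0.0005,0,0,0],[0,0,0.0005,0,0,0],[0,0,0.0005,0,0,0],[0,0,0.0005,0,0,0],[0,0,0.0005,0,0,0],[0,0,0,0,0,0],[0,0,0,0,0,0]]' >/dev/null; eval $R
python3 -m handwheel '[[0,0,0.0005,0,0,0],[0,0,0.0005,0,0,0],[0,0,0.0005,0,0,0],[0,0,0.0005,0,0,0],[0,0,0.0005,0,0,0],[0,0,0.0005,0,0,0],[0,0,0,0,0,0],[0,0,0,0,0,0]]' >/dev/null; eval $R
```

```text
off -0.0162 lat(tool) mm [-0.03  0.49  0.  ] F.ax 7.61 Flat [ 0.3 -5.2 -7.6] tilt err 0.07 op 0.0234 M [1.65 0.18 0.  ]
off -0.0191 lat(tool) mm [0.   0.55 0.  ] F.ax 8.86 Flat [ 0.2 -4.5 -8.9] tilt err 0.07 op 0.0236 M [1.7  0.18 0.05]
```

```bash
R='python3 -c "from m import *; st()"'
python3 -m handwheel '[[0,-0.0001,0.0005,0,0,0],[0,-0.0001,0.0005,0,0,0],[0,-0.0001,0.0005,0,0,0],[0,-0.0001,0.0005,0,0,0],[0,-0.0001,0.0005,0,0,0],[0,0,0.0005,0,0,0],[0,0,0,0,0,0],[0,0,0,0,0,0]]' >/dev/null; eval $R
python3 -m handwheel '[[0,0,0.0005,0,0,0],[0,0,0.0005,0,0,0],[0,0,0.0005,0,0,0],[0,0,0.0005,0,0,0],[0,0,0.0005,0,0,0],[0,0,0,0,0,0],[0,0,0,0,0,0],[0,0,0,0,0,0]]' >/dev/null; eval $R
```

```text
off -0.0219 lat(tool) mm [-0.01  0.51  0.  ] F.ax 11.14 Flat [  0.5  -4.  -11.1] tilt err 0.09 op 0.0238 M [ 1.56  0.2  -0.03]
off -0.0243 lat(tool) mm [-0.01  0.54  0.  ] F.ax 11.57 Flat [  0.8  -5.  -11.6] tilt err 0.09 op 0.0239 M [1.66 0.18 0.01]
```

```bash
python3 -m handwheel '[[0,0,0.0005,0,0,0],[0,0,0.0005,0,0,0],[0,0,0.0002,0,0,0],[0,0,0,0,0,0],[0,0,0,0,0,0],[0,0,0,0,0,0],[0,0,0,0,0,0],[0,0,0,0,0,0]]'
python3 - <<'E'
from m import *
from scipy.optimize import least_squares
T,o=st(); s=cam('side'); save(s,'f.png',(235,170,325,240),8)
P,uv,col=cloud(s); col=col.astype(int); L=(P-T[:3,3])@T[:3,:3]
for lo,hi,rad in((-.035,.018,.013),(.036,.06,.011)):
    m=(np.hypot(L[:,0],L[:,1])<rad+.008)&(L[:,2]>lo)&(L[:,2]<hi)
    if rad==.013: m&=col[:,0]>1.8*col[:,1]
    q=L[m]; f=least_squares(lambda p:np.hypot(q[:,0]-p[0],q[:,1]-p[1])-rad,[0,0],loss='soft_l1',f_scale=.001); print(rad,f.x.round(4),len(q))
for d in(.022,.034,.064,.104): print(d,((proj(s,T[:3,3]+T[:3,2]*d)[0]-[235,170])*8).round())
E
```

```text
time: 16.5
ee_pos: [0.465, 0.0318, 0.1616]
tcp_rot: [150.8, 7.6, 92.8]
wrist_force: [-10.7, 0.8, 7.1]
opening: 0.0237
off -0.0255 lat(tool) mm [-0.02  0.53  0.  ] F.ax 11.43 Flat [  0.4  -5.8 -11.4] tilt err 0.09 op 0.0237 M [1.72 0.18 0.08]
0.013 [-0.0009 -0.0003] 205
0.011 [-0.0004  0.    ] 86
0.022 [197. 152.]
0.034 [221. 185.]
0.064 [279. 267.]
0.104 [354. 372.]
```

View pics/f.png

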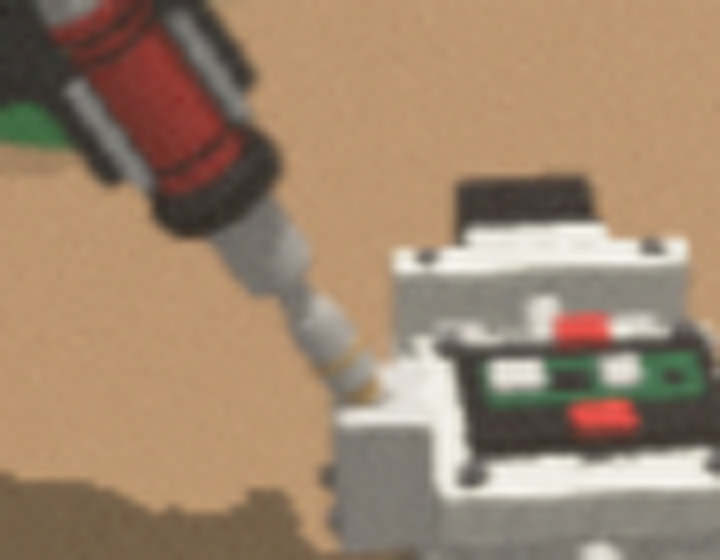

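The coupler is seated over the nipple, with only brass at its lower edge near (370,388), in line with the axis. The nozzle is visibly shortened. Next comes a final half-millimetre, with checks for slip in the hand and on force.

```bash
python3 -m handwheel '[[0,0,0.0003,0,0,0],[0,0,0.0002,0,0,0],[0,0,0,0,0,0],[0,0,0,0,0,0],[0,0,0,0,0,0],[0,0,0,0,0,0],[0,0,0,0,0,0],[0,0,0,0,0,0]]' >/dev/null
python3 - <<'E'
from m import *
T,o=st(); s=cam('side'); st(); t=cam('top'); st()
ld=lambda n:{k:(float(v) if v.ndim==0 else v) for k,v in np.load(n+'1.npz').items()}
def chk(c,T,n):
    P,uv,col=cloud(c); col=col.astype(int); L=(P-T[:3,3])@T[:3,:3]; r=np.hypot(L[:,0],L[:,1])
    k=(r>.0135)&(r<.022)&(abs(L[:,1])<.014)&(L[:,2]>.01)&(L[:,2]<.045)&(col.max(1)<75); z=L[k][:,2]; print(n,'collar z 5,50,95%',np.percentile(z,[5,50,95]).round(4),k.sum())
T0=pose([.436,.0356,.215],Rn.from_euler('xyz',[150.9,7.6,92.8],degrees=True).as_matrix())
chk(ld('side'),T0,'before'); chk(s,T,'now')
E
```

```text
off -0.0260 lat(tool) mm [-0.02  0.53  0.  ] F.ax 12.79 Flat [  0.3  -4.6 -12.8] tilt err 0.09 op 0.0236 M [1.73 0.18 0.03]
off -0.0260 lat(tool) mm [-0.02  0.5   0.  ] F.ax 13.29 Flat [  1.2  -4.2 -13.3] tilt err 0.09 op 0.0241 M [1.7  0.23 0.01]
off -0.0260 lat(tool) mm [-0.02  0.5   0.  ] F.ax 11.57 Flat [  0.7  -4.7 -11.6] tilt err 0.09 op 0.0238 M [ 1.74  0.22 -0.  ]
before collar z 5,50,95% [0.0232 0.027  0.0338] 75
now collar z 5,50,95% [0.0231 0.0263 0.0325] 69
```

No slip in the hand (under 1 mm). The force is about 14–15 N above the baseline, which matches a stroke of 13–14 mm. I'm handing the job in.

```bash
python3 -c "
from m import *
print(order.job_done()); st()"
```

```text
the job is handed in; nothing more can be done
None
the job is handed in; nothing more can be done
```

I lifted the gun about 128 mm straight up out of its stand, tilted it onto the nipple's axis and pressed the coupler on until the jaws snapped over. I then pushed the gun body down through an estimated 14 mm of the 15 mm stroke. I handed the job in at about 17 s, still holding the gun pressed in with the gripper set to 120 N.

**Snap-on:** the force rose as the jaws touched, then pulled inward as they passed the head, and the inner stop showed at about 11.8 mm.

**Last checks, just before hand-in:**
- **Push:** axial force was about 14–16 N above the hanging baseline, which fits the spring at 13–14 mm.
- **Squareness:** the tool axis was within 0.1° of my estimate of the nipple's axis.
- **Grip:** the gun had slipped by less than about 1 mm in the hand.
- **Picture:** the last side view showed the coupler seated over the nipple and the nozzle shortened.

**What didn't fully agree:**
- A steady sideways offset of about 0.5 mm, with roughly 3 N of side force, stayed after a small correction. It is well inside the 3 mm tolerance.
- The two cameras disagreed by 1–2 mm, which is about their stated calibration.
- The stroke is worked out from arm travel and spring force; I had no direct reading of the nozzle.
- I did not check the jar, tape roll and tray afterwards. I planned the path clear of them and saw no unexpected contact force.

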